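# Wind up the repair-table jack to the rest block

## Robot

A 7-joint arm with a two-finger parallel gripper is mounted at the origin on the work surface. World frame = base frame: x ahead of the robot, y to its left, z up, the work surface at z = 0. Lengths are in m, angles in rad, forces in N, time in s.
With the tool pointing down it reaches from about 0.4 to 0.875 m from the base axis. Payload 6.5 kg.
Tool frame: the origin (TCP) lies at the very end of the fingers, on their centre line; the grasp point (between the pads) lies 19 mm behind it; y points along the fingers, z is the direction in which the jaws open and shut, and the axes are right-handed (so a half turn about y gives the same grasp; the last joint's range is limited). The gripper opens to 85 mm and grips with 20 to 120 N. Pads are 22 mm wide; open, the fingers measure 114 mm over their backs; the gripper's body (76 mm by 85 mm) begins 54 mm behind the grasp point. The pads swing forward as they close: fully open they stand 13 mm farther back than shut.
Start: joints at [1.202, 0.536, -0.004, 1.538, 0.003, 1.067, -0.071], TCP at [0.194, -0.62, 0.231] pointing down, gripper open.
Joint ranges: [-2.7, 2.7], [-0.37, 2.16], [-1.27, 1.26], [0.24, 2.4], [-1.31, 4.45], [0.19, 1.91], [-2.76, 2.76]. Speed limits (rad/s): [2.39, 2.39, 3.14, 3.14, 3.14, 3.14, 3.14].

## Interface

Orientations are given as a unit quaternion [w, x, y, z].
In Python, from workcell import * gives the robot as it stands.
- The arm moves only by the tool move_arm, never from a script. Its argument "series" is a list of rows, each an object of numbers: "x", "y", "z": the shift along the tool's x, y, z in m; "ax", "ay", "az": the turn, a rotation vector about the tool's x, y, z in rad; "hand": the opening, from 0 (shut) to 1 (fully open). A call has 1 to 8 rows; each row is the pose to reach, as a shift and turn from the pose measured when the call began, along the tool's axes at that moment; what a row does not reach only later rows make up. A row lasts 1/8 s, in which the tool goes at most 62.5 mm and 10.7 degrees, less where a joint would pass 70% of its speed; a pose out of reach is approached as far as the arm can. A call with a gripper value outside its range is refused whole. The fingers move at their own pace and stop on an object; "force" is the grip in N (left out, the last holds). Time passes only in rows, so rows that repeat a pose let the fingers close. It gives the time, the measured TCP pose, the force and the opening at its end, in the units of the state.
- state(): the state, without advancing time (a new reading comes with each control period).
- read_camera(name): name is "side" or "top" or "wrist"; returns a dict with "pixels" (420x560x3 uint8, red, green, blue), "mtx" (3x3 intrinsics, pixels), "world_from_camera" (4x4, takes a point from camera to world coordinates). Camera axes: x right, y down, z forward; pixel columns grow to the right and rows downward; lengths in m; the calibration is good to about 2 mm. A picture is of the moment at which its call begins. There is no depth.
- finish_job(): hands the job in, once; it reports no verdict.
The state is a dict: "time": time; "joints": joint angles; "dq": joint speeds; "joint_efforts": joint torques, N m; "ee_pos": TCP position; "tcp_rot": TCP orientation; "force": force on the tool from outside, world axes, zero at the start; "torque": the same for the moment, N m; "opening": opening from 0.0 (shut) to 1.0 (fully open).
Only numpy, scipy, OpenCV 4.12 (cv2) and the standard library are available. Lean on these libraries where they do the work, as an engineer would, in place of code of your own. Each camera call takes 0.05 s, during which the arm holds its last target. There are 200 camera calls.

## Task

The player is going to be laid across the screw jack's lifting table and the wooden rest block next to it. Fit the larger crank down over the jack's upright shaft and wind it clockwise until the top of the lifting table is level with the top of the rest block. Then let go, leaving the crank seated on the shaft.

Things in the scene. Friction and masses are not known exactly. Their poses are not given: they have to be found in the camera images.
- crank: Larger steel crank, 225 g; in mm. Origin: centre of hub underside; z up the bore; x along arm to handle. Hub 48 dia, 34 tall: 22 bore, widening to a 38 cup below 16 up, with lugs at +y and -y, 2-14 up. Arm 28-36 up, to x=70. Black handle at x=60, 24 dia, 38-88 up is a stiff spinning sleeve: circle it without turning the hand; the arm keeps its angle when carried. (Small crank, hub 30: wrong.)
- jack_shaft (a point): Sizes in mm. On the shaft axis, top of its 52 mm flange where the hub seats, 130 up; x along cross pin, z up. Shaft 18 dia to 24 above, tapers to 6 at 36. Pin 34 x 8, 7-15 above. Crank drops home with its arm within 45 deg of the pin line, either way; then up to 1/3 turn of free play. Clockwise from above lifts the table 30 mm a turn at 0.1 N m; it stays where left.
- table_top (a point): Centre of the upper face of the jack's lifting table, a flat steel plate of 140 x 130 mm with a black rubber pad, 125 mm to one side of the shaft. z up. It moves only up and down, starts 50 mm above the work surface, can rise 70 mm and always stays below the shaft's flange.
- rest_top (a point): Centre of the upper face of the fixed plain wooden rest block (120 x 90 mm, 80 to 105 mm high) that stands just beyond the lifting table, away from the shaft. z up. The table's top is to come to this height.
There are look-alikes about, which are no part of the job. Leave any purple, red or turquoise look-alike of the crank alone.

How it is judged:
On the way, in this order (a step that is already met when the one before it is completed fails the run):
1. the larger crank is seated on the jack's shaft, its hub down on the flange (horizontal distance between crank and jack_shaft below 0.008 m and z of crank in the frame of jack_shaft between -0.005 and 0.005 m), for 0.2 s.
2. with the crank still on the shaft, the lifting table has been wound level with the rest block (horizontal distance between crank and jack_shaft below 0.01 m and z of table_top in the frame of rest_top between -0.01 and 0.01 m), for 0.2 s.
At the end, for the whole second after the job is handed in: The top of the lifting table is within 10 mm of the height of the rest block's top; the crank is seated on the shaft (within 8 mm of its axis, hub within 6 mm of the flange, tilted less than 10 degrees) and at rest (z of table_top in the frame of rest_top between -0.01 and 0.01 m and horizontal distance between crank and jack_shaft below 0.008 m and z of crank in the frame of jack_shaft below 0.006 m and angle between crank's own z axis and vertical below 0.17 rad and linear speed of crank below 0.02 m/s); the robot touches nothing.
It also fails if it takes over 64 s, if anything falls off the work surface, if the arm or the gripper's body presses on something with over 40 N, if the wrist force passes 120 N, or if a joint passes its speed limit or range.

## Working session

There is one attempt and no reset: what is moved stays moved. The work goes in short steps, Python scripts to look and compute and a tool call to move; the robot and the scene stay as the last step left them, time stands still between calls to the robot, and variables do not carry over. Pictures are saved under pics/ and viewed, about 8 in all and at most 12, crops included, and the job is handed in when it is done.

Besides the shell and the picture viewer there is one more tool, called by a JSON object that holds its "name" and its "arguments". move_arm: Moves the arm, as the interface text tells. Its arguments: {"type":"object","properties":{"series":{"type":"array"},"force":{"type":"number"}},"required":["series"]}

```bash
mkdir -p pics; cat > h.py <<'E'
from workcell import *
import numpy as np, cv2
from scipy.spatial.transform import Rotation as R
def snap(n,f):
    c=read_camera(n); cv2.imwrite('pics/'+f+'.png',c['pixels'][:,:,::-1]); np.savez('pics/'+f+'.npz',**c); return c
def onplane(c,uv,z):
    M=np.array(c['world_from_camera']); d=M[:3,:3]@np.linalg.solve(np.array(c['mtx']),[uv[0],uv[1],1]); o=M[:3,3]
    return o+d*(z-o[2])/d[2]
def proj(c,p):
    M=np.linalg.inv(np.array(c['world_from_camera'])); q=np.array(c['mtx'])@(M[:3,:3]@p+M[:3,3]); return q[:2]/q[2]
def rot(): 
    w,x,y,z=state()['tcp_rot']; return R.from_quat([x,y,z,w])
E
python3 - <<'E'
from h import *
a=snap('top','top0')['pixels'];b=snap('side','side0')['pixels']
print(state()['ee_pos'],rot().as_matrix().round(3), state()['time'])
for n in('top0','side0'):
    c=np.load(f'pics/{n}.npz'); print(c['world_from_camera'].round(3),c['mtx'])
E
```

```text
[ 0.19363598 -0.61987853  0.23048568] [[-0.954 -0.001  0.298]
 [-0.298  0.001 -0.954]
 [ 0.    -1.    -0.002]] 0.1
[[-2.800e-02 -9.900e-01  1.390e-01  3.000e-01]
 [-1.000e+00  2.800e-02 -1.000e-03  6.000e-03]
 [-3.000e-03 -1.390e-01 -9.900e-01  1.045e+00]
 [ 0.000e+00  0.000e+00  0.000e+00  1.000e+00]] [[382.08631031   0.         276.98227411]
 [  0.         382.08631031 210.6966074 ]
 [  0.           0.           1.        ]]
[[-0.673 -0.514  0.532 -0.196]
 [-0.739  0.469 -0.483  0.582]
 [-0.001 -0.718 -0.696  0.945]
 [ 0.     0.     0.     1.   ]] [[443.32563481   0.         282.74602618]
 [  0.         443.32563481 207.52805781]
 [  0.           0.           1.        ]]
```

View pics/top0.png

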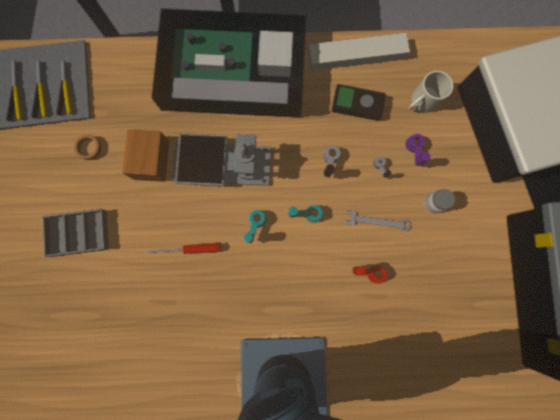

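View pics/side0.png

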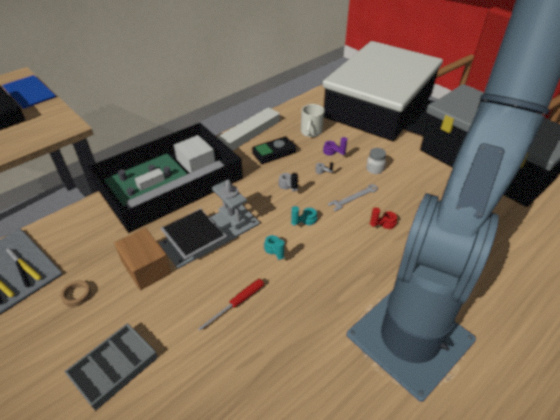

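The top view shows the jack at about (248,160), with its table at (200,160) and the wooden block at (145,155). The grey large crank is at (332,160) and the small one at (381,163). Next I'll zoom in on the jack and crank.

```bash
python3 - <<'E'
import cv2,numpy as np
a=cv2.imread('pics/top0.png');b=cv2.imread('pics/side0.png')
f=lambda i,x,y,w,h,s:cv2.convertScaleAbs(cv2.resize(i[y:y+h,x:x+w],None,fx=s,fy=s,interpolation=cv2.INTER_CUBIC),alpha=1.5)
u=f(a,220,125,130,60,6); v=f(b,110,165,195,65*2-20,4)
cv2.imwrite('pics/z1.png',np.vstack([u[:240*3//2][:, :780],f(b,205,165,104,32+0,7.5)[:, :780]]))
E
```

```text
(no output)
```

View pics/z1.png

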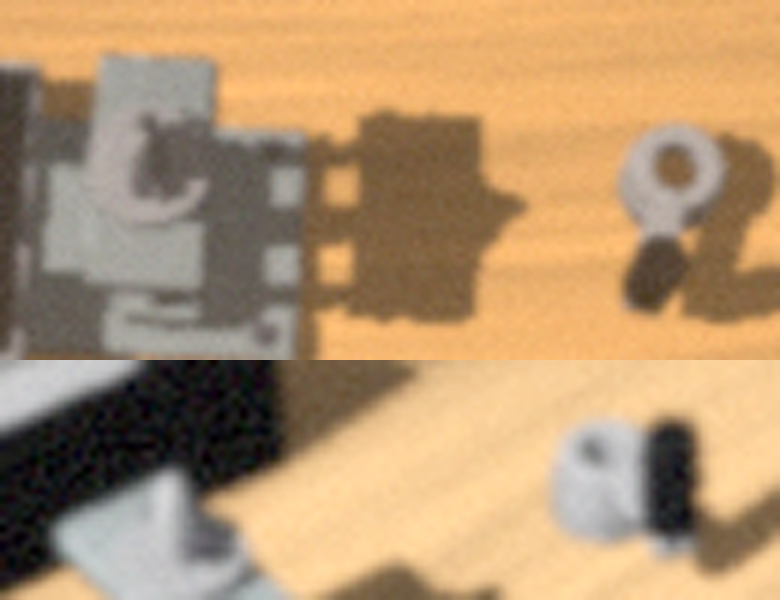

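Now I'll turn the pixels into positions: hub hole at (332.2,153.3), handle at (329,170), flange at about (245,153).

```bash
python3 - <<'E'
from h import *
c=np.load('pics/top0.npz'); s=np.load('pics/side0.npz')
hub=onplane(c,(332.2,153.3),.036); 
# handle: dark blob moments in top
p=c['pixels'][155:185,318:342].astype(int); m=(p.max(2)<70); ys,xs=np.nonzero(m); print('dark',xs.mean()+318,ys.mean()+155,m.sum())
han=onplane(c,(xs.mean()+318,ys.mean()+155),.063)
fl=onplane(c,(245,153),.130)
print(hub,han,np.linalg.norm((hub-han)[:2]),np.degrees(np.arctan2(*(han-hub)[1::-1])),fl)
print('side check hub',proj(s,np.r_[hub[:2],.036]),'handle top',proj(s,np.r_[han[:2],.088]),'flange',proj(s,fl))
d=han-hub;d[2]=0;d/=np.linalg.norm(d);h=hub+.06*d;print('handle from hub',h)
st=state();Rm=rot().as_matrix();t=np.r_[h[:2],.25]
print('shift tool',Rm.T@(t-st['ee_pos']),'jaw axis',Rm[:,2],'angle jaw', np.degrees(np.arctan2(Rm[1,2],Rm[0,2])),st['opening'])
w=snap('wrist','w0');print(np.array(w['world_from_camera']).round(3))
M=np.array(w['world_from_camera']);print('cam in tool',Rm.T@(M[:3,3]-st['ee_pos']),(Rm.T@M[:3,:3]).round(2),w['mtx'][0][0])
E
```

```text
dark 329.1388888888889 170.02777777777777 72
[ 0.59594999 -0.15006826  0.036     ] [ 0.54286624 -0.13567625  0.063     ] 0.05500012995933657 164.83068840542813 [0.57530962 0.0796935  0.13      ]
side check hub [285.5994131  176.73488523] handle top [294.06224787 173.98399145] flange [229.31799134 190.48541584]
handle from hub [ 0.53804058 -0.13436792  0.036     ]
shift tool [-0.47353024 -0.01899233 -0.36072744] jaw axis [ 0.29824672 -0.95448747 -0.00159839] angle jaw -72.6476495803038 0.9995040388178092
[[ 0.298 -0.907 -0.297  0.271]
 [-0.954 -0.284 -0.091 -0.596]
 [-0.001  0.311 -0.951  0.372]
 [ 0.     0.     0.     1.   ]]
cam in tool [-0.08057515 -0.14156538  0.00043726] [[ 0.    0.95  0.31]
 [-0.   -0.31  0.95]
 [ 1.   -0.    0.  ]] 373.99083578083986
```

{"name": "move_arm", "arguments": {"series": [{"x": -0.474, "y": -0.02, "z": -0.36, "ay": -1.0}, {"x": -0.474, "y": -0.02, "z": -0.36, "ay": -1.0}, {"x": -0.474, "y": -0.02, "z": -0.36, "ay": -1.0}, {"x": -0.474, "y": -0.02, "z": -0.36, "ay": -1.0}, {"x": -0.474, "y": -0.02, "z": -0.36, "ay": -1.0}, {"x": -0.474, "y": -0.02, "z": -0.36, "ay": -1.0}, {"x": -0.474, "y": -0.02, "z": -0.36, "ay": -1.0}, {"x": -0.474, "y": -0.02, "z": -0.36, "ay": -1.0}]}}

```text
validation failed for argument at $.se...
```

{"name": "move_arm", "arguments": {"series": [{"x": -0.474, "y": -0.02, "z": -0.36, "ax": 0, "ay": -1.0, "az": 0, "hand": 1}, {"x": -0.474, "y": -0.02, "z": -0.36, "ax": 0, "ay": -1.0, "az": 0, "hand": 1}, {"x": -0.474, "y": -0.02, "z": -0.36, "ax": 0, "ay": -1.0, "az": 0, "hand": 1}, {"x": -0.474, "y": -0.02, "z": -0.36, "ax": 0, "ay": -1.0, "az": 0, "hand": 1}, {"x": -0.474, "y": -0.02, "z": -0.36, "ax": 0, "ay": -1.0, "az": 0, "hand": 1}, {"x": -0.474, "y": -0.02, "z": -0.36, "ax": 0, "ay": -1.0, "az": 0, "hand": 1}, {"x": -0.474, "y": -0.02, "z": -0.36, "ax": 0, "ay": -1.0, "az": 0, "hand": 1}, {"x": -0.474, "y": -0.02, "z": -0.36, "ax": 0, "ay": -1.0, "az": 0, "hand": 1}]}}

```text
time: 1.15
ee_pos: [0.484, -0.2115, 0.2479]
tcp_rot: [0.429, -0.429, 0.563, -0.562]
force: [0.8, -0.9, -0.2]
opening: 1.003
```

```bash
cat >> h.py <<'E'
def togo(p,jaw=None):
    st=state();Rm=rot().as_matrix(); a=np.degrees(np.arctan2(Rm[1,2],Rm[0,2]))
    print('t',st['time'],'pos',np.round(st['ee_pos'],4),'jaw',a.round(2),'shift',(Rm.T@(np.array(p)-st['ee_pos'])).round(4),'ay',None if jaw is None else -np.radians((jaw-a+90)%180-90).round(3),'f',np.round(st['force'],1),'op',st['opening'],'j7',st['joints'][6])
E
python3 - <<'E'
from h import *
togo([.538,-.134,.25],-15.2)
E
```

```text
t 1.15 pos [ 0.484  -0.2115  0.2479] jaw -15.38 shift [-0.089  -0.002   0.0315] ay -0.003 f [ 0.8 -0.9 -0.2] op 1.0028244627096188 j7 -0.07949159028180694
```

{"name": "move_arm", "arguments": {"series": [{"x": -0.089, "y": 0.02, "z": 0.0315, "ax": 0, "ay": 0, "az": 0, "hand": 1}, {"x": -0.089, "y": 0.058, "z": 0.0315, "ax": 0, "ay": 0, "az": 0, "hand": 1}, {"x": -0.089, "y": 0.058, "z": 0.0315, "ax": 0, "ay": 0, "az": 0, "hand": 1}, {"x": -0.089, "y": 0.058, "z": 0.0315, "ax": 0, "ay": 0, "az": 0, "hand": 1}]}}

```text
time: 1.65
ee_pos: [0.5378, -0.1348, 0.1901]
tcp_rot: [0.428, -0.429, 0.563, -0.562]
force: [0.5, -0.9, 1.4]
opening: 1.002
```

```bash
python3 - <<'E'
from h import *
togo([.538,-.134,.06],-15.2)
w=snap('wrist','w1')
for p in ([.596,-.150,.036],[.538,-.134,.088],[.538,-.134,.038]): print(proj(w,np.array(p)))
E
```

```text
t 1.65 pos [ 0.5378 -0.1348  0.1901] jaw -15.42 shift [-8.000e-04  1.301e-01  1.000e-04] ay -0.004 f [ 0.5 -0.9  1.4] op 1.0015925876727716 j7 -0.29757964202836334
[346.99758707 185.0782132 ]
[273.1127524  204.68422467]
[273.3461905  185.69781916]
```

View pics/w1.png

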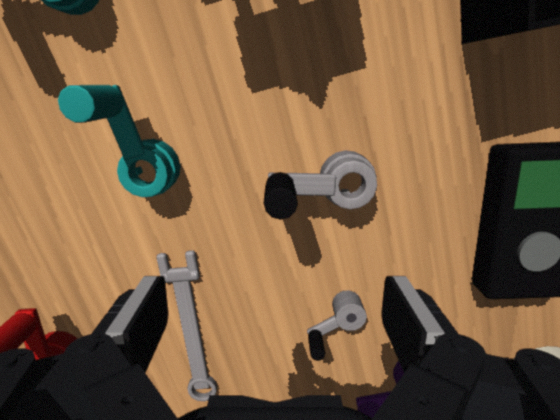

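The wrist view shows the large crank's hub at (351,182) and its handle at (281,200). Both are 4–6 px, about 4 mm, farther along the jaw axis than predicted. I'll correct for that, descend and grip.

{"name": "move_arm", "arguments": {"series": [{"x": -0.002, "y": 0.05, "z": 0.004, "ax": 0, "ay": 0, "az": 0, "hand": 1}, {"x": -0.002, "y": 0.1, "z": 0.004, "ax": 0, "ay": 0, "az": 0, "hand": 1}, {"x": -0.002, "y": 0.136, "z": 0.004, "ax": 0, "ay": 0, "az": 0, "hand": 1}, {"x": -0.002, "y": 0.136, "z": 0.004, "ax": 0, "ay": 0, "az": 0, "hand": 0.6}, {"x": -0.002, "y": 0.136, "z": 0.004, "ax": 0, "ay": 0, "az": 0, "hand": 0.1}, {"x": -0.002, "y": 0.136, "z": 0.004, "ax": 0, "ay": 0, "az": 0, "hand": 0.1}, {"x": -0.002, "y": 0.136, "z": 0.004, "ax": 0, "ay": 0, "az": 0, "hand": 0.1}, {"x": -0.002, "y": 0.136, "z": 0.004, "ax": 0, "ay": 0, "az": 0, "hand": 0.1}], "force": 70}}

```text
time: 2.7
ee_pos: [0.5433, -0.135, 0.0563]
tcp_rot: [-0.428, 0.428, -0.562, 0.564]
force: [-2.7, 0.0, 8.7]
opening: 0.259
```

{"name": "move_arm", "arguments": {"series": [{"x": 0, "y": -0.02, "z": 0, "ax": 0, "ay": 0, "az": 0, "hand": 0.1}, {"x": 0, "y": -0.06, "z": 0, "ax": 0, "ay": 0, "az": 0, "hand": 0.1}, {"x": 0, "y": -0.12, "z": 0, "ax": 0, "ay": 0, "az": 0, "hand": 0.1}, {"x": 0, "y": -0.17, "z": 0, "ax": 0, "ay": 0, "az": 0, "hand": 0.1}, {"x": 0, "y": -0.21, "z": 0, "ax": 0, "ay": 0, "az": 0, "hand": 0.1}, {"x": -0.03, "y": -0.21, "z": 0, "ax": 0, "ay": 0, "az": 0, "hand": 0.1}, {"x": -0.06, "y": -0.21, "z": 0, "ax": 0, "ay": 0, "az": 0, "hand": 0.1}, {"x": -0.06, "y": -0.21, "z": 0, "ax": 0, "ay": 0, "az": 0, "hand": 0.1}]}}

```text
time: 3.7
ee_pos: [0.559, -0.0736, 0.2669]
tcp_rot: [-0.43, 0.428, -0.561, 0.562]
force: [-0.8, -0.5, -1.3]
opening: 0.262
```

```bash
python3 - <<'E'
from h import *
togo([.515,.08,.27],-15.2)
w=snap('wrist','w2')
print(proj(w,np.array([.5753,.0797,.13])),proj(w,np.array([.5753,.0797,.166])))
E
```

```text
t 3.7 pos [ 0.559  -0.0736  0.2669] jaw -15.22 shift [-0.1366 -0.0032 -0.0828] ay -0.0 f [-0.8 -0.5 -1.3] op 0.26200104024724213 j7 -0.3794993175430104
[234.38302223 -33.83805966] [228.00633127 -53.19464662]
```

View pics/w2.png

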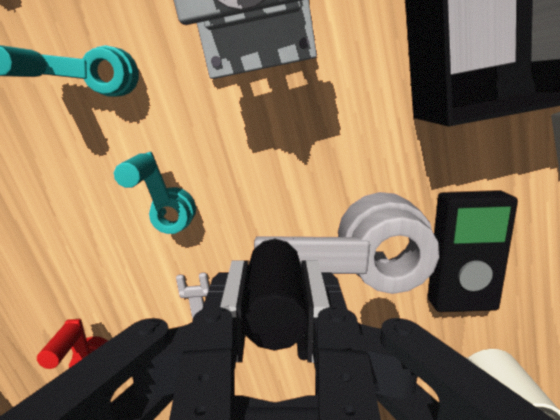

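The crank is held level, with the hub in view at (393,254). I'll move halfway so the wrist camera looks down on the shaft.

{"name": "move_arm", "arguments": {"series": [{"x": -0.04, "y": -0.01, "z": -0.045, "ax": 0, "ay": 0, "az": 0, "hand": 0.1}, {"x": -0.075, "y": -0.01, "z": -0.085, "ax": 0, "ay": 0, "az": 0, "hand": 0.1}, {"x": -0.075, "y": -0.01, "z": -0.085, "ax": 0, "ay": 0, "az": 0, "hand": 0.1}, {"x": -0.075, "y": -0.01, "z": -0.085, "ax": 0, "ay": 0, "az": 0, "hand": 0.1}]}}

```text
time: 4.25
ee_pos: [0.4967, 0.0175, 0.2766]
tcp_rot: [-0.429, 0.428, -0.561, 0.564]
force: [0.2, -0.3, -2.6]
opening: 0.26
```

```bash
python3 - <<'E'
from h import *
togo([.517,.095,.27],-15.2)
w=snap('wrist','w3')
print(proj(w,np.array([.5753,.0797,.13])),proj(w,np.array([.5753,.0797,.166])))
E
```

```text
t 4.25 pos [0.4967 0.0175 0.2766] jaw -15.43 shift [-0.0801  0.0064 -0.0011] ay -0.004 f [ 0.2 -0.3 -2.6] op 0.2597910082215132 j7 -0.5373922255570024
[353.30990495  81.6053328 ] [364.78643067  81.44008923]
```

View pics/w3.png

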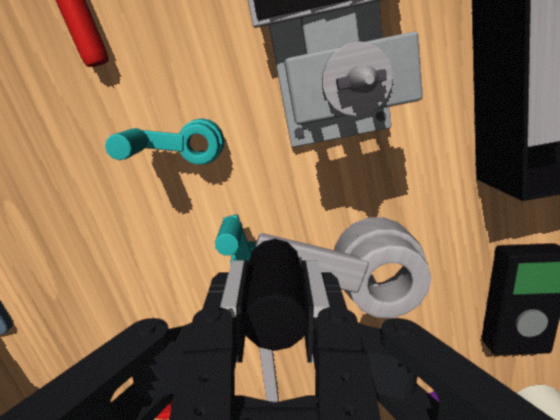

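The flange circle is centred near (357.5,79.5), with the pin nearly along the image's x axis. The crank has swung about 10° in the grip, with its hub top at about (389,274). I'll work out both positions.

```bash
cat > m.py <<'E'
from h import *
import sys
def meas(f,fl,hub):
    w=np.load(f'pics/{f}.npz'); st=state(); Rm=rot().as_matrix(); z=st['ee_pos'][2]-.0563
    F=onplane(w,fl,.130); H=onplane(w,hub,z+.034); d=F-H
    a=H-np.array(st['ee_pos'])
    print('F',F.round(4),'H',H.round(4),'hub rel tcp tool',(Rm.T@a).round(4),np.linalg.norm(a[:2]),'shift',(Rm.T@np.r_[d[:2],0]).round(4),'bottom z',z)
E
python3 - <<'E'
from m import *
w=np.load('pics/w3.npz')
meas('w3',(357.5,79.5),(389,274))
a,b=onplane(w,(338,84),.141),onplane(w,(386,74),.141); print('pin az',np.degrees(np.arctan2(*(b-a)[1::-1])))
meas('w3',(357.5,79.5),(389,274))
# refine circle centres
g=cv2.cvtColor(w['pixels'],cv2.COLOR_RGB2GRAY)
for (x0,y0,x1,y1,lo,hi) in ((310,30,405,130,28,45),(335,215,440,330,38,50)):
    c=cv2.HoughCircles(cv2.GaussianBlur(g[y0:y1,x0:x1],(3,3),0),cv2.HOUGH_GRADIENT,1,20,param1=80,param2=12,minRadius=lo,maxRadius=hi)
    print(None if c is None else c[0][:3]+[x0,y0,0])
E
```

```text
F [0.5785 0.0803 0.13  ] H [ 0.5495 -0.0066  0.2541] hub rel tcp tool [0.0089 0.0225 0.057 ] 0.05772909070753975 shift [-0.0915 -0.0001  0.0047] bottom z 0.2201135686962427
pin az -4.120771228302961
F [0.5785 0.0803 0.13  ] H [ 0.5495 -0.0066  0.2541] hub rel tcp tool [0.0089 0.0225 0.057 ] 0.05772909070753975 shift [-0.0915 -0.0001  0.0047] bottom z 0.2201135686962427
[[359.5         78.5         37.79999924]]
[[387.5        274.5         43.79999924]
 [375.5        254.5         39.40000153]]
```

{"name": "move_arm", "arguments": {"series": [{"x": -0.01, "y": 0.005, "z": 0.001, "ax": 0, "ay": 0, "az": 0, "hand": 0.1}, {"x": -0.027, "y": 0.015, "z": 0.002, "ax": 0, "ay": 0, "az": 0, "hand": 0.1}, {"x": -0.045, "y": 0.025, "z": 0.003, "ax": 0, "ay": 0, "az": 0, "hand": 0.1}, {"x": -0.063, "y": 0.035, "z": 0.004, "ax": 0, "ay": 0, "az": 0, "hand": 0.1}, {"x": -0.08, "y": 0.035, "z": 0.005, "ax": 0, "ay": 0, "az": 0, "hand": 0.1}, {"x": -0.091, "y": 0.035, "z": 0.005, "ax": 0, "ay": 0, "az": 0, "hand": 0.1}, {"x": -0.091, "y": 0.035, "z": 0.005, "ax": 0, "ay": 0, "az": 0, "hand": 0.1}]}}

```text
time: 5.18
ee_pos: [0.5266, 0.1044, 0.2417]
tcp_rot: [-0.429, 0.428, -0.562, 0.564]
force: [-0.3, -0.3, -3.2]
opening: 0.26
```

```bash
python3 - <<'E'
from h import *
togo([.517,.095,.24],-15.2)
w=snap('wrist','w4'); s=snap('side','s4')
a=w['pixels'][:,:,::-1][200:380,200:480]; b=s['pixels'][:,:,::-1][130:250,170:300]
cv2.imwrite('pics/z4.png',np.hstack([cv2.resize(a,(467*1,300)),cv2.resize(b,(325,300),interpolation=cv2.INTER_CUBIC)]))
p=np.array([.5785,.0803,.166]); print('tip wrist',proj(w,p),'side',proj(s,p))
E
```

```text
t 5.175 pos [0.5266 0.1044 0.2417] jaw -15.43 shift [ 0.0116  0.0017 -0.0067] ay -0.004 f [-0.3 -0.3 -3.2] op 0.25971656547810545 j7 -0.7500541498624965
tip wrist [362.54056256 233.1253462 ] side [227.28389553 180.06273981]
```

View pics/z4.png

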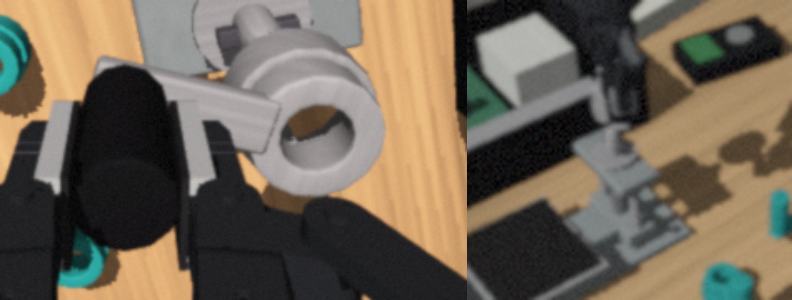

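```bash
python3 - <<'E'
from m import *
w=np.load('pics/w4.npz'); s=np.load('pics/s4.npz')
for z in(.13,.141,.154,.166): print(z,proj(w,np.array([.5785,.0803,z])),proj(s,np.array([.5785,.0803,z])))
meas('w4',(352,218),(390.6,282.7))
cv2.imwrite('pics/z5.png',np.hstack([cv2.resize(w['pixels'][:,:,::-1][160:340,280:460],(420,420),interpolation=cv2.INTER_CUBIC),cv2.resize(s['pixels'][:,:,::-1][140:220,200:270],(367,420),interpolation=cv2.INTER_CUBIC)]))
E
```

```text
0.13 [351.12548628 214.02512366] [228.43679817 190.01332783]
0.141 [354.29245952 219.32424671] [228.0895704  187.01643948]
0.154 [358.38250433 226.16789488] [227.67352277 183.42557377]
0.166 [362.54056256 233.1253462 ] [227.28389553 180.06273981]
F [0.5785 0.0772 0.13  ] H [0.5793 0.0753 0.2192] hub rel tcp tool [0.0123 0.0225 0.0584] 0.05978718727938943 shift [-0.0016 -0.     -0.0013] bottom z 0.18522507053785975
```

View pics/z5.png

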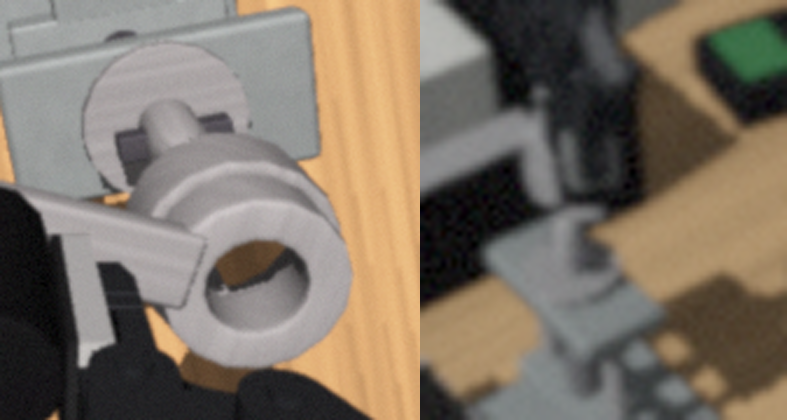

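The flange centre matches its prediction at (350.7,213.6), and the hub top is at (390.6,281). The hub needs about 3.5 mm more in tool −x, then it can go down.

{"name": "move_arm", "arguments": {"series": [{"x": -0.0035, "y": 0.0, "z": 0, "ax": 0, "ay": 0, "az": 0, "hand": 0.1}, {"x": -0.0035, "y": 0.01, "z": 0, "ax": 0, "ay": 0, "az": 0, "hand": 0.1}, {"x": -0.0035, "y": 0.02, "z": 0, "ax": 0, "ay": 0, "az": 0, "hand": 0.1}, {"x": -0.0035, "y": 0.028, "z": 0, "ax": 0, "ay": 0, "az": 0, "hand": 0.1}, {"x": -0.0035, "y": 0.034, "z": 0, "ax": 0, "ay": 0, "az": 0, "hand": 0.1}, {"x": -0.0035, "y": 0.038, "z": 0, "ax": 0, "ay": 0, "az": 0, "hand": 0.1}]}}

```text
time: 6.02
ee_pos: [0.5274, 0.1063, 0.2031]
tcp_rot: [-0.428, 0.428, -0.562, 0.564]
force: [-0.0, 0.3, -2.3]
opening: 0.258
```

```bash
python3 - <<'E'
from m import *
togo([.527,.108,.1863])
w=snap('wrist','w6'); s=snap('side','s6')
for z in(.13,.166): print(z,proj(w,np.array([.5785,.0803,z])))
cv2.imwrite('pics/z6.png',np.hstack([cv2.resize(w['pixels'][:,:,::-1][180:360,280:460],(420,420),interpolation=cv2.INTER_CUBIC),cv2.resize(s['pixels'][:,:,::-1][140:220,200:270],(367,420),interpolation=cv2.INTER_CUBIC)]))
E
```

```text
t 6.025 pos [0.5274 0.1063 0.2031] jaw -15.52 shift [-0.0016  0.0168 -0.0009] ay None f [-0.   0.3 -2.3] op 0.2577715842432404 j7 -0.7844328176650199
0.13 [362.86855927 237.46375852]
0.166 [378.36402812 264.1370157 ]
```

View pics/z6.png

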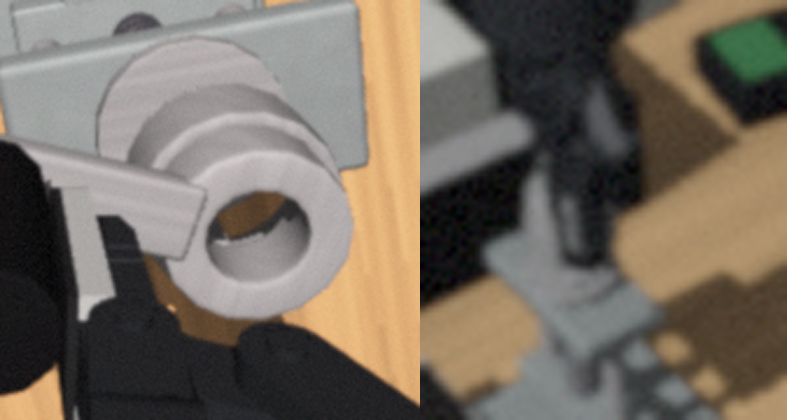

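The hub's bottom ring is centred on the shaft axis, and its top leans about 3 mm outward from droop. I'll nudge it and carry on down.

{"name": "move_arm", "arguments": {"series": [{"x": -0.002, "y": 0.002, "z": -0.001, "ax": 0, "ay": 0, "az": 0, "hand": 0.1}, {"x": -0.0025, "y": 0.006, "z": -0.0015, "ax": 0, "ay": 0, "az": 0, "hand": 0.1}, {"x": -0.0025, "y": 0.01, "z": -0.0015, "ax": 0, "ay": 0, "az": 0, "hand": 0.1}, {"x": -0.0025, "y": 0.013, "z": -0.0015, "ax": 0, "ay": 0, "az": 0, "hand": 0.1}, {"x": -0.0025, "y": 0.013, "z": -0.0015, "ax": 0, "ay": 0, "az": 0, "hand": 0.1}]}}

```text
time: 6.75
ee_pos: [0.5263, 0.1088, 0.1898]
tcp_rot: [-0.428, 0.428, -0.562, 0.564]
force: [0.5, -0.3, -2.0]
opening: 0.264
```

```bash
python3 - <<'E'
from m import *
togo([.527,.108,.1863])
w=snap('wrist','w7')
for z in(.13,.164,.166): print(z,proj(w,np.array([.5785,.0803,z])))
cv2.imwrite('pics/z7.png',cv2.resize(w['pixels'][:,:,::-1][180:360,220:460],(800,600),interpolation=cv2.INTER_CUBIC))
E
```

```text
t 6.75 pos [0.5263 0.1088 0.1898] jaw -15.53 shift [0.0006 0.0035 0.0009] ay None f [ 0.5 -0.3 -2. ] op 0.2641905573145914 j7 -0.8003310062998148
0.13 [370.79947441 249.71258939]
0.164 [387.52059803 278.39293633]
0.166 [388.68465496 280.38954598]
```

View pics/z7.png

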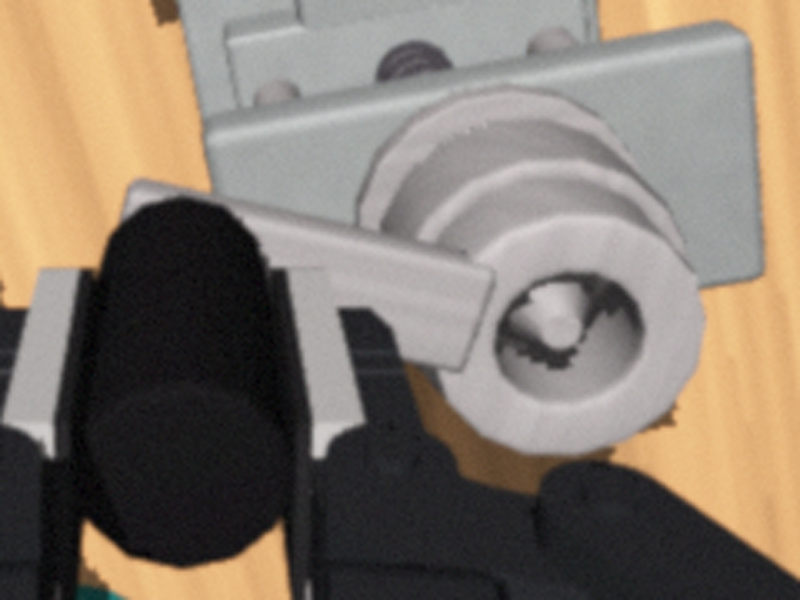

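The shaft tip at (560,325) is now visible inside the bore, slightly left of centre. I'll carry on down to contact.

{"name": "move_arm", "arguments": {"series": [{"x": 0, "y": 0.002, "z": -0.001, "ax": 0, "ay": 0, "az": 0, "hand": 0.1}, {"x": 0, "y": 0.004, "z": -0.001, "ax": 0, "ay": 0, "az": 0, "hand": 0.1}, {"x": 0, "y": 0.004, "z": -0.001, "ax": 0, "ay": 0, "az": 0, "hand": 0.1}]}}

```text
time: 7.18
ee_pos: [0.5253, 0.1095, 0.1865]
tcp_rot: [-0.428, 0.428, -0.562, 0.564]
force: [-1.9, -0.1, 3.1]
opening: 0.258
```

{"name": "move_arm", "arguments": {"series": [{"x": 0, "y": 0.001, "z": 0, "ax": 0, "ay": 0, "az": 0, "hand": 0.1}, {"x": 0, "y": 0.002, "z": 0, "ax": 0, "ay": 0, "az": 0, "hand": 0.1}, {"x": 0, "y": 0.002, "z": 0, "ax": 0, "ay": 0, "az": 0, "hand": 0.1}]}}

```text
time: 7.55
ee_pos: [0.5257, 0.1107, 0.1861]
tcp_rot: [-0.429, 0.428, -0.562, 0.564]
force: [-6.3, 1.2, 12.1]
opening: 0.262
```

Contact is at the expected height and the handle is 61 mm from the shaft axis, so the crank is seated. I'll release and regrip to let it settle flat, and view crops of the block and table to measure heights.

{"name": "move_arm", "arguments": {"series": [{"x": 0, "y": -0.001, "z": 0, "ax": 0, "ay": 0, "az": 0, "hand": 0.45}, {"x": 0, "y": -0.001, "z": 0, "ax": 0, "ay": 0, "az": 0, "hand": 0.45}, {"x": 0, "y": -0.001, "z": 0, "ax": 0, "ay": 0, "az": 0, "hand": 0.45}, {"x": 0, "y": -0.001, "z": 0, "ax": 0, "ay": 0, "az": 0, "hand": 0.45}, {"x": 0, "y": -0.001, "z": 0, "ax": 0, "ay": 0, "az": 0, "hand": 0.1}, {"x": 0, "y": -0.001, "z": 0, "ax": 0, "ay": 0, "az": 0, "hand": 0.1}, {"x": 0, "y": -0.001, "z": 0, "ax": 0, "ay": 0, "az": 0, "hand": 0.1}, {"x": 0, "y": -0.001, "z": 0, "ax": 0, "ay": 0, "az": 0, "hand": 0.1}], "force": 50}}

```text
time: 8.55
ee_pos: [0.5256, 0.1106, 0.1871]
tcp_rot: [-0.429, 0.428, -0.562, 0.564]
force: [-0.6, -0.1, 0.5]
opening: 0.264
```

```bash
python3 - <<'E'
from h import *
togo([.5257,.1107,.1861])
c=snap('top','top8'); s=snap('side','s8')
r=lambda c,x,y,w,h,W,H: cv2.convertScaleAbs(cv2.resize(c['pixels'][:,:,::-1][y:y+h,x:x+w],(W,H),interpolation=cv2.INTER_CUBIC),alpha=1.4)
cv2.imwrite('pics/z8.png',np.vstack([r(c,115,120,160,70,800,350)[:300],r(s,100,205,160,90,533,300).repeat(1,0) if 0 else np.hstack([r(s,105,200,133,100,400,300),r(s,180,150,133,100,400,300)])]))
E
```

```text
t 8.55 pos [0.5256 0.1106 0.1871] jaw -15.46 shift [-0.0001  0.001   0.    ] ay None f [-0.6 -0.1  0.5] op 0.2640767852248173 j7 -0.8051136155244967
```

View pics/z8.png

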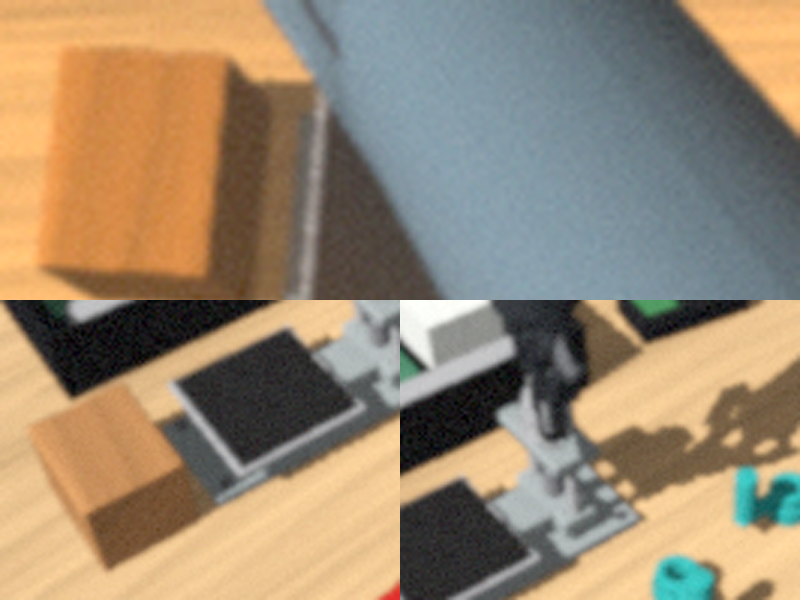

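The crops show the block's top face at TL/TR/BR/BL = (63,47),(223,57),(208,275),(40,265) in the top crop. The same corners in the side crop are (30,133),(125,83),(185,165),(90,213). I'll triangulate the heights from these.

```bash
python3 - <<'E'
from h import *
c=np.load('pics/top8.npz'); s=np.load('pics/s8.npz')
def P(c): return np.array(c['mtx'])@np.linalg.inv(c['world_from_camera'])[:3]
T=np.array([(63,47),(223,57),(208,275),(40,265)])/5+[115,120]
S=np.array([(30,133),(125,83),(185,165),(90,213)])/3.0075+[105,200]
X=cv2.triangulatePoints(P(c),P(s),T.T.astype(float),S.T.astype(float));X=(X[:3]/X[3]).T
print(X.round(4),X.mean(0)); 
for a,b in((0,1),(1,2),(2,3),(3,0)): print(np.linalg.norm(X[a]-X[b]).round(4),end=' ')
for z in(.08,.09,.1,.105):
  Y=[onplane(s,q,z) for q in S];Z=[onplane(c,q,z) for q in T]
  print(z,[[np.linalg.norm(A[i]-A[(i+1)%4]).round(4) for i in range(4)] for A in(Y,Z)],(np.mean(Y,0)-np.mean(Z,0)).round(4))
# table plate at 50: corners from side
S2=np.array([(170,85),(240,172),(362,108),(290,30)])/3.0075+[105,200]
Y=np.array([onplane(s,q,.05) for q in S2]);print('table',Y.round(3),Y.mean(0),[np.linalg.norm(Y[i]-Y[(i+1)%4]).round(4) for i in range(4)])
E
```

```text
[[0.6643 0.393  0.0733]
 [0.6527 0.305  0.0826]
 [0.5384 0.3138 0.0771]
 [0.5446 0.3991 0.0804]] [0.59999861 0.35271797 0.07837746]
0.0893 0.1148 0.0857 0.12 0.08 [[np.float64(0.0905), np.float64(0.1185), np.float64(0.0845), np.float64(0.1125)], [np.float64(0.0847), np.float64(0.1173), np.float64(0.0875), np.float64(0.1176)]] [-0.0034 -0.0006  0.    ]
0.09 [[np.float64(0.0894), np.float64(0.1172), np.float64(0.0835), np.float64(0.1112)], [np.float64(0.0838), np.float64(0.1161), np.float64(0.0866), np.float64(0.1164)]] [-0.0095  0.0056  0.    ]
0.1 [[np.float64(0.0884), np.float64(0.1158), np.float64(0.0825), np.float64(0.1099)], [np.float64(0.083), np.float64(0.1149), np.float64(0.0857), np.float64(0.1152)]] [-0.0156  0.0119 -0.    ]
0.105 [[np.float64(0.0879), np.float64(0.1151), np.float64(0.082), np.float64(0.1092)], [np.float64(0.0825), np.float64(0.1143), np.float64(0.0852), np.float64(0.1146)]] [-0.0186  0.015   0.    ]
table [[0.653 0.264 0.05 ]
 [0.522 0.274 0.05 ]
 [0.511 0.151 0.05 ]
 [0.638 0.141 0.05 ]] [0.58091753 0.20768624 0.05      ] [np.float64(0.1312), np.float64(0.1236), np.float64(0.1279), np.float64(0.1242)]
```

The rest block is about 80 mm high (triangulated 78, and the brief's range starts at 80). The table therefore needs about 30 mm of lift, roughly one turn plus free play. Next I'll compute the circle waypoints.

```bash
cat > circ.py <<'E'
from h import *
import sys,json
def go(end,n,r=.06,C=(.5777,.0808),z=.187):
    st=state();p=np.array(st['ee_pos']);Rm=rot().as_matrix();C=np.array(C)
    v=p[:2]-C; a0=np.degrees(np.arctan2(v[1],v[0])); print('angle',a0.round(1),'rad',np.linalg.norm(v).round(4),'z',p[2].round(4),'f',np.round(st['force'],1),'op',st['opening'],'t',st['time'])
    d=(a0-end)%360
    print(json.dumps([dict(zip('xyz',[float(q) for q in (Rm.T@(np.r_[C+r*np.array([np.cos(b),np.sin(b)]),z]-p)).round(4)]),ax=0,ay=0,az=0,hand=.1) for b in np.radians(a0-d*np.arange(1,n+1)/n)]))
if __name__=='__main__': go(float(sys.argv[1]),int(sys.argv[2]))
E
python3 circ.py 10 8
```

```text
angle 150.2 rad 0.06 z 0.1871 f [-0.3  0.3  0.2] op 0.26666308941151295 t 8.65
[{"x": -0.0168, "y": 0.0001, "z": 0.0072, "ax": 0, "ay": 0, "az": 0, "hand": 0.1}, {"x": -0.0307, "y": 0.0002, "z": 0.0191, "ax": 0, "ay": 0, "az": 0, "hand": 0.1}, {"x": -0.0403, "y": 0.0002, "z": 0.0346, "ax": 0, "ay": 0, "az": 0, "hand": 0.1}, {"x": -0.0448, "y": 0.0003, "z": 0.0523, "ax": 0, "ay": 0, "az": 0, "hand": 0.1}, {"x": -0.0438, "y": 0.0003, "z": 0.0706, "ax": 0, "ay": 0, "az": 0, "hand": 0.1}, {"x": -0.0374, "y": 0.0004, "z": 0.0876, "ax": 0, "ay": 0, "az": 0, "hand": 0.1}, {"x": -0.026, "y": 0.0005, "z": 0.102, "ax": 0, "ay": 0, "az": 0, "hand": 0.1}, {"x": -0.0109, "y": 0.0005, "z": 0.1123, "ax": 0, "ay": 0, "az": 0, "hand": 0.1}]
```

{"name": "move_arm", "arguments": {"series": [{"x": -0.017, "y": 0, "z": 0.007, "ax": 0, "ay": 0, "az": 0, "hand": 0.1}, {"x": -0.031, "y": 0, "z": 0.019, "ax": 0, "ay": 0, "az": 0, "hand": 0.1}, {"x": -0.0405, "y": 0, "z": 0.0345, "ax": 0, "ay": 0, "az": 0, "hand": 0.1}, {"x": -0.045, "y": 0, "z": 0.0525, "ax": 0, "ay": 0, "az": 0, "hand": 0.1}, {"x": -0.044, "y": 0, "z": 0.0705, "ax": 0, "ay": 0, "az": 0, "hand": 0.1}, {"x": -0.0375, "y": 0, "z": 0.0875, "ax": 0, "ay": 0, "az": 0, "hand": 0.1}, {"x": -0.026, "y": 0, "z": 0.102, "ax": 0, "ay": 0, "az": 0, "hand": 0.1}, {"x": -0.011, "y": 0, "z": 0.1125, "ax": 0, "ay": 0, "az": 0, "hand": 0.1}]}}

```text
time: 9.65
ee_pos: [0.6376, 0.0907, 0.1875]
tcp_rot: [-0.429, 0.427, -0.562, 0.564]
force: [-2.4, 2.2, 0.7]
opening: 0.261
```

```bash
python3 circ.py -130 8; python3 - <<'E'
from h import *
# table near edge in side view: column profile through plate corner N (x~185,y~257)
s=snap('side','s9'); g=cv2.cvtColor(s['pixels'],cv2.COLOR_RGB2GRAY); g0=cv2.cvtColor(np.load('pics/s8.npz')['pixels'],cv2.COLOR_RGB2GRAY)
roi=(slice(200,275),slice(150,232))
black=lambda g:(g[roi]<45).nonzero()
for q in(g0,g): y,x=black(q); print(len(x),x.mean()+150,y.mean()+200)
E
```

```text
angle 9.4 rad 0.0607 z 0.1875 f [-2.4  2.2  0.7] op 0.261183388076793 t 9.65
[{"x": 0.0178, "y": 0.0005, "z": 0.0044, "ax": 0, "ay": 0, "az": 0, "hand": 0.1}, {"x": 0.0359, "y": 0.0005, "z": 0.004, "ax": 0, "ay": 0, "az": 0, "hand": 0.1}, {"x": 0.0531, "y": 0.0005, "z": -0.0019, "ax": 0, "ay": 0, "az": 0, "hand": 0.1}, {"x": 0.0678, "y": 0.0004, "z": -0.0126, "ax": 0, "ay": 0, "az": 0, "hand": 0.1}, {"x": 0.0786, "y": 0.0004, "z": -0.0272, "ax": 0, "ay": 0, "az": 0, "hand": 0.1}, {"x": 0.0845, "y": 0.0003, "z": -0.0444, "ax": 0, "ay": 0, "az": 0, "hand": 0.1}, {"x": 0.085, "y": 0.0002, "z": -0.0626, "ax": 0, "ay": 0, "az": 0, "hand": 0.1}, {"x": 0.0801, "y": 0.0002, "z": -0.08, "ax": 0, "ay": 0, "az": 0, "hand": 0.1}]
1845 184.95176151761518 224.7089430894309
1842 184.61617806731812 223.11183496199783
```

{"name": "move_arm", "arguments": {"series": [{"x": 0.018, "y": 0.0005, "z": 0.0045, "ax": 0, "ay": 0, "az": 0, "hand": 0.1}, {"x": 0.036, "y": 0.0005, "z": 0.004, "ax": 0, "ay": 0, "az": 0, "hand": 0.1}, {"x": 0.053, "y": 0.0005, "z": -0.002, "ax": 0, "ay": 0, "az": 0, "hand": 0.1}, {"x": 0.068, "y": 0.0005, "z": -0.0125, "ax": 0, "ay": 0, "az": 0, "hand": 0.1}, {"x": 0.0785, "y": 0.0005, "z": -0.027, "ax": 0, "ay": 0, "az": 0, "hand": 0.1}, {"x": 0.0845, "y": 0.0005, "z": -0.0445, "ax": 0, "ay": 0, "az": 0, "hand": 0.1}, {"x": 0.085, "y": 0.0, "z": -0.0625, "ax": 0, "ay": 0, "az": 0, "hand": 0.1}, {"x": 0.08, "y": 0.0, "z": -0.08, "ax": 0, "ay": 0, "az": 0, "hand": 0.1}]}}

```text
time: 10.7
ee_pos: [0.5408, 0.0315, 0.1875]
tcp_rot: [-0.429, 0.425, -0.561, 0.566]
force: [7.2, 5.9, -6.6]
opening: 0.265
```

```bash
cat > tab.py <<'E'
from h import *
from scipy.optimize import brentq
def cen(c):
    g=cv2.cvtColor(c['pixels'],cv2.COLOR_RGB2GRAY); m=cv2.morphologyEx((g<50).astype(np.uint8),cv2.MORPH_OPEN,np.ones((3,3)))
    n,l,st,ce=cv2.connectedComponentsWithStats(m); k=l[228,183]; return ce[k],st[k][4]
s0=np.load('pics/s8.npz'); c0,a0=cen(s0); xy=onplane(s0,c0,.05)
def height(name):
    s=np.load(f'pics/{name}.npz'); c,a=cen(s); print(name,c.round(2),a0,a,'z',round(brentq(lambda z:proj(s,np.r_[xy[:2],z])[1]-c[1],0,.15),4),'du',(proj(s,np.r_[xy[:2],.07])-c).round(1))
E
python3 circ.py 130 6; python3 - <<'E'
from tab import *
snap('side','s10')
for n in('s8','s9','s10'):height(n)
E
```

```text
angle -126.8 rad 0.0615 z 0.1875 f [ 7.2  5.9 -6.6] op 0.26450673067361635 t 10.7
[{"x": -0.0103, "y": 0.0003, "z": -0.015, "ax": 0, "ay": 0, "az": 0, "hand": 0.1}, {"x": -0.0234, "y": 0.0002, "z": -0.0273, "ax": 0, "ay": 0, "az": 0, "hand": 0.1}, {"x": -0.0396, "y": 0.0002, "z": -0.0351, "ax": 0, "ay": 0, "az": 0, "hand": 0.1}, {"x": -0.0573, "y": 0.0002, "z": -0.0378, "ax": 0, "ay": 0, "az": 0, "hand": 0.1}, {"x": -0.0751, "y": 0.0002, "z": -0.0351, "ax": 0, "ay": 0, "az": 0, "hand": 0.1}, {"x": -0.0912, "y": 0.0003, "z": -0.0274, "ax": 0, "ay": 0, "az": 0, "hand": 0.1}]
s8 [192.96 231.52] 1338 1338 z 0.05 du [-1. -5.]
s9 [192.55 229.29] 1338 1339 z 0.059 du [-0.6 -2.8]
s10 [191.89 226.41] 1338 1345 z 0.0704 du [0.  0.1]
```

Two checks agree: the table is now at about 70 mm, rising at 30 mm/turn. It needs about 125° more.

```bash
python3 circ.py 108 7|tail -1
```

```text
[{"x": -0.0112, "y": 0.0003, "z": -0.0149, "ax": 0, "ay": 0, "az": 0, "hand": 0.1}, {"x": -0.0252, "y": 0.0002, "z": -0.0267, "ax": 0, "ay": 0, "az": 0, "hand": 0.1}, {"x": -0.0421, "y": 0.0002, "z": -0.0337, "ax": 0, "ay": 0, "az": 0, "hand": 0.1}, {"x": -0.0603, "y": 0.0002, "z": -0.0353, "ax": 0, "ay": 0, "az": 0, "hand": 0.1}, {"x": -0.0782, "y": 0.0002, "z": -0.0313, "ax": 0, "ay": 0, "az": 0, "hand": 0.1}, {"x": -0.094, "y": 0.0003, "z": -0.0221, "ax": 0, "ay": 0, "az": 0, "hand": 0.1}, {"x": -0.1064, "y": 0.0004, "z": -0.0086, "ax": 0, "ay": 0, "az": 0, "hand": 0.1}]
```

{"name": "move_arm", "arguments": {"series": [{"x": -0.011, "y": 0, "z": -0.015, "ax": 0, "ay": 0, "az": 0, "hand": 0.1}, {"x": -0.025, "y": 0, "z": -0.0265, "ax": 0, "ay": 0, "az": 0, "hand": 0.1}, {"x": -0.042, "y": 0, "z": -0.0335, "ax": 0, "ay": 0, "az": 0, "hand": 0.1}, {"x": -0.06, "y": 0, "z": -0.0355, "ax": 0, "ay": 0, "az": 0, "hand": 0.1}, {"x": -0.078, "y": 0, "z": -0.0315, "ax": 0, "ay": 0, "az": 0, "hand": 0.1}, {"x": -0.094, "y": 0, "z": -0.022, "ax": 0, "ay": 0, "az": 0, "hand": 0.1}, {"x": -0.1065, "y": 0, "z": -0.0085, "ax": 0, "ay": 0, "az": 0, "hand": 0.1}]}}

```text
time: 11.62
ee_pos: [0.5593, 0.1395, 0.187]
tcp_rot: [-0.429, 0.427, -0.561, 0.564]
force: [-2.2, -2.9, 0.3]
opening: 0.268
```

```bash
python3 circ.py 90 2|head -1; python3 - <<'E'
from tab import *
s=snap('side','s11');height('s11')
# block height re-check: table plate and block corners by same method; block base/top via vertical edge
r=lambda c,x,y,w,h,W,H: cv2.convertScaleAbs(cv2.resize(c['pixels'][:,:,::-1][y:y+h,x:x+w],(W,H),interpolation=cv2.INTER_CUBIC),alpha=1.4)
cv2.imwrite('pics/z11.png',r(s,105,190,140,105,800,600))
E
```

```text
angle 107.4 rad 0.0616 z 0.187 f [-2.2 -2.9  0.3] op 0.2679797715973887 t 11.625Traceback (most recent call last):
  File "<stdin>", line 2, in <module>
  File "tab.py", line 8, in height
    s=np.load(f'pics/{name}.npz'); c,a=cen(s); print(name,c.round(2),a0,a,'z',round(brentq(lambda z:proj(s,np.r_[xy[:2],z])[1]-c[1],0,.15),4),'du',(proj(s,np.r_[xy[:2],.07])-c).round(1))
                                                                                    ~~~~~~^^^^^^^^^^^^^^^^^^^^^^^^^^^^^^^^^^^^^^^^^^^^^^^^
    r = _zeros._brentq(f, a, b, xtol, rtol, maxiter, args, full_output, disp)
ValueError: f(a) and f(b) must have different signs
```

```bash
python3 - <<'E'
import numpy as np,cv2
s=np.load('pics/s11.npz')['pixels'][:,:,::-1]
cv2.imwrite('pics/z11.png',cv2.convertScaleAbs(cv2.resize(s[190:295,105:245],(800,600),interpolation=cv2.INTER_CUBIC),alpha=1.5))
E
```

```text
(no output)
```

View pics/z11.png

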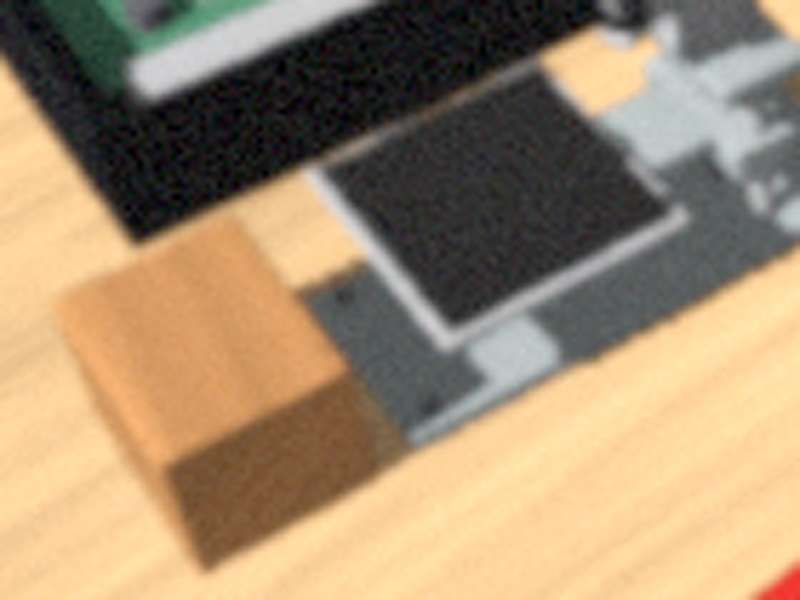

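The table has clearly risen. Block corner N is at top (172,465) and base (205,570). The table plate corners are (310,172), (447,345), (685,213), (540,65). I'll cross-check both heights.

```bash
python3 - <<'E'
from h import *
from scipy.optimize import minimize_scalar as ms
s=np.load('pics/s11.npz'); f=lambda u,v:np.array([u/5.714+105,v/5.714+190])
zof=lambda xy,px: round(ms(lambda z:np.sum((proj(s,np.r_[xy[:2],z])-px)**2),bounds=(0,.15),method='bounded').x,4)
b=onplane(s,f(205,570),0); print('block z from N edge',zof(b,f(172,465)),b)
S2=np.array([(170,85),(240,172),(362,108),(290,30)])/3.0075+[105,200]
for q,p in zip(S2,[(310,172),(447,345),(685,213),(540,65)]): print('table z',zof(onplane(s,q,.05),f(*p)))
E
```

```text
block z from N edge 0.0749 [0.54697412 0.40044521 0.        ]
table z 0.0823
table z 0.0771
table z 0.0838
table z 0.0843
```

The table is at about 81–82 mm. The block is at 75–80 mm by measurement and must be at least 80 mm by the brief. That is well within ±10 mm, so I'll release and retreat upwards.

{"name": "move_arm", "arguments": {"series": [{"x": 0, "y": 0, "z": 0, "ax": 0, "ay": 0, "az": 0, "hand": 0.6}, {"x": 0, "y": 0, "z": 0, "ax": 0, "ay": 0, "az": 0, "hand": 0.6}, {"x": 0, "y": 0, "z": 0, "ax": 0, "ay": 0, "az": 0, "hand": 0.6}, {"x": 0, "y": -0.02, "z": 0, "ax": 0, "ay": 0, "az": 0, "hand": 0.6}, {"x": 0, "y": -0.05, "z": 0, "ax": 0, "ay": 0, "az": 0, "hand": 0.6}, {"x": 0, "y": -0.1, "z": 0, "ax": 0, "ay": 0, "az": 0, "hand": 0.6}, {"x": 0, "y": -0.13, "z": 0, "ax": 0, "ay": 0, "az": 0, "hand": 0.6}, {"x": 0, "y": -0.13, "z": 0, "ax": 0, "ay": 0, "az": 0, "hand": 0.6}]}}

```text
time: 12.68
ee_pos: [0.5616, 0.1406, 0.3199]
tcp_rot: [-0.432, 0.424, -0.56, 0.566]
force: [-0.4, -1.1, 0.2]
opening: 0.6
```

```bash
python3 - <<'E'
from h import *
togo([.5593,.1395,.187])
w=snap('wrist','w12'); s=snap('side','s12'); o=np.load('pics/s11.npz')
g=lambda c:cv2.cvtColor(c['pixels'],cv2.COLOR_RGB2GRAY)[200:260,160:225].astype(int)
print('table region change',np.abs(g(s)-g(o)).mean())
# crank: handle dark blob & hub circle in wrist view vs expectation
C=np.array([.5777,.0808]);h=np.array([.5593,.1395])
ph=proj(w,np.r_[C,.164]);pt=proj(w,np.r_[h,.218]);pb=proj(w,np.r_[h,.168]);print('expected hub top',ph,'handle',pt,pb)
gr=cv2.GaussianBlur(cv2.cvtColor(w['pixels'],cv2.COLOR_RGB2GRAY),(3,3),0)
x,y=(ph-60).astype(int).clip(0);c=cv2.HoughCircles(gr[y:y+120,x:x+120],cv2.HOUGH_GRADIENT,1,10,param1=80,param2=12,minRadius=8,maxRadius=45)
print(None if c is None else [(q[0]+x,q[1]+y,q[2]) for q in c[0][:5]])
m=(gr<45).astype(np.uint8);n,l,st,ce=cv2.connectedComponentsWithStats(m);k=l[tuple(((pt+pb)/2).astype(int)[::-1])];print('handle blob',k,ce[k],st[k])
E
```

```text
t 12.675 pos [0.5616 0.1406 0.3199] jaw -15.52 shift [ 0.0023  0.1328 -0.0036] ay None f [-0.4 -1.1  0.2] op 0.6002598506479777 j7 -0.775508001107906
table region change 3.2935897435897434
expected hub top [307.25478158 245.61930961] handle [268.24913946 208.93476405] [268.40464259 189.55717784]
[(np.float64(305.5), np.float64(241.5), np.float32(24.3)), (np.float64(292.5), np.float64(235.5), np.float32(38.6)), (np.float64(328.5), np.float64(215.5), np.float32(26.7)), (np.float64(329.5), np.float64(226.5), np.float32(26.6)), (np.float64(302.5), np.float64(230.5), np.float32(24.3))]
handle blob 11 [271.26116259 200.83740522] [ 255  178   33   45 1187]
```

The crank is where I expected it: hub circle (305.5,241.5) against (307,246), handle blob (271,201). The table is unchanged, so I'll hand in.

```bash
python3 -c "
from workcell import *
print(finish_job())"
```

```text
the job is handed in; nothing more can be done
None
```

I fitted the larger crank onto the jack's shaft and wound it clockwise through about 400°, of which about 33° was free play. I then released it and backed the gripper off upwards. The job was handed in at about 13 s of robot time; `finish_job` gave no verdict.

**Table against block:** By turn count the table stands at about 81 mm; its four corners in the side view gave 77–84 mm. The block measured 75–78 mm in my images, which is below the 80 mm minimum stated in the task, so I took it as about 80 mm. That makes the gap about 1 mm, or up to about 6 mm if the lowest block reading were right, and both are within the 10 mm allowed.

**Crank seating:** Contact came at the expected seated height. After release, the hub was about 4 px (roughly 3 mm) from its expected image position, and the handle was where I left it. I did not measure the crank's tilt or its exact height above the flange after release.

**Robot clear:** The gripper ended about 130 mm higher, with wrist force near zero (about 1 N).

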